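Close a flask with its mixing balls and hold it on the vortex mixer

TASK

Get the round flask ready and mix it: drop the two mixing balls into it one by one, then close its neck with the stopper that fits, pushed in until its flange rests on the rim. Then take the flask by the neck, set it upright in the rubber cup of the vortex mixer and push it straight down until the sprung cup is at the bottom of its travel. Finish while still gripping the neck and holding the cup down; do not tip the flask or disturb the other things on the bench.

Things in the scene. Friction and masses are not known exactly. Their poses are not given: they have to be found in the camera images.
- flask_center (a point): Centre (half-way up) of the loose clear plastic round-bottom flask, 107 mm high, about 90 g, z up its axis. Bulb 64 mm across, its centre 21.5 mm below this point. Straight neck 34 to 36 mm outside, 29 mm inside, from 6 mm above this point (the bulb's shoulder) up to the mouth 53.5 mm above it. It stands upright in a fixed cork ring, 90 mm across and 28 mm high.
- flask_mouth (a point): Centre of the flask's open mouth, in the plane of its rim, z up the axis.
- flask_bulb (a point): Centre of the flask's bulb (32 mm outer radius, 29.5 mm inner radius), 75 mm below the mouth.
- rack: White plastic block 170 (x) by 70 (y) by 45 mm high, fixed; origin at the centre of its underside. Along its own x axis its top has: the bore with the wide stopper at x = -56 mm, the bore with the slim stopper at -8 mm, and two small seats with the balls at +34 and +64 mm, all at y = 0. It may be turned any way.
- ball1_center (a point): Centre of a steel mixing ball, 16 mm in diameter, about 17 g, loose in its seat on the block; its centre stands 5 mm above the block's top (about 50 mm above the bench).
- ball2_center (a point): Centre of the second, identical mixing ball in the other seat.
- stopper_center (a point): Centre of the loose wide grey stopper (54 mm high, 30 g, z up its axis): the one that fits. From the top: a round grip 20 mm thick, 18 mm high; a flange 32 mm across, 4 mm thick; a tapered shank 32 mm long, 27 mm thick under the flange, 23.5 mm near its bevelled foot. The flange's underside is 5 mm above this point; it rests on the block's top, later on the flask's rim.
- small_stopper_center (a point): Centre of the slim grey stopper beside it, 42 mm long (grip 14 mm thick, flange 20 mm across, shank 14 mm thick): too thin for the flask; leave it.
- cup_rim (a point): Centre of the round black rubber cup of the vortex mixer, at its rim, moving with the cup; about 132 mm above the bench when up. Rim 76 mm outside, 53 mm inside, rounded; cup 18 mm deep. The bulb rests on the rim's inner edge, its centre then about 15 mm above this point. The mixer is a fixed white housing, 150 by 130 mm and 90 mm high, knob and switch on its front (-x).
- cup (a joint): How far the cup is pressed down, m: 0 up, 0.008 fully down at its stop. It is sprung: it starts to sink at about 4 N from above and takes about 10 N at the stop, the weight of what stands in it included. The loaded flask's weight (about 1.5 N) alone does not sink it; it springs back up when let go.
- wash_bottle: Bystander: white wash bottle, 66 mm across, 190 mm high with its spout; origin at the centre of its underside.
- reagent_jar: Bystander: amber jar with black cap, 58 mm across, 85 mm high; origin at the centre of its underside.
- tube_rack: Bystander: blue tube rack, 75 by 115 mm, with capped tubes up to 92 mm high; origin at the centre of its underside.

How it is judged:
By the outcome, as a careful person would: the job done as asked, in the order asked, and still so for the second after the job is handed in, while the arm keeps its last pose, push and grip.
It also fails if it takes over 70 s, if anything falls off the work surface, if the arm or the gripper's body presses on something with over 40 N, if the wrist force passes 120 N, or if a joint passes its speed limit or range.

ROBOT

A 7-joint arm with a two-finger parallel gripper is mounted at the origin on the work surface. World frame = base frame: x ahead of the robot, y to its left, z up, the work surface at z = 0. Lengths are in m, angles in rad, forces in N, time in s.
With the tool pointing down it reaches from about 0.425 to 0.875 m from the base axis. Payload 9.9 kg.
Tool frame: the origin (TCP) lies midway between the tips of the shut fingers; the grasp point (between the pads) lies pinch_z behind it (pinch_z is the distance from the TCP to the grasp point, in m); z points along the fingers, y is the line along which they close (so a half turn about z gives the same grasp; the last joint's range is limited). The gripper opens to 85 mm and grips with 20 to 120 N. Pads are 22 mm wide; open, the fingers measure 114 mm over their backs; the gripper's body (76 mm by 85 mm) begins 54 mm behind the grasp point. The pads swing forward as they close: fully open they stand 13 mm farther back than shut.
Start: joints at [1.185, 0.576, 0.025, 1.437, -0.015, 1.129, -0.057], TCP at [0.201, -0.644, 0.231] pointing down, gripper open.
Joint ranges: [-2.76, 2.76], [-0.34, 2.15], [-1.52, 1.57], [0.19, 2.46], [-1.09, 4.23], [0.17, 1.99], [-2.82, 2.82]. Speed limits (rad/s): [2.22, 2.22, 3.01, 3.01, 3.14, 3.14, 3.14].

INTERFACE

Orientations are given as a rotation vector (axis times angle).
In Python, from cell import * gives the robot as it stands. The module is installed in compiled form; this text tells all that it offers.
- The arm moves only by the tool move_arm, never from a script. Its argument "series" is one flat list of numbers, 7 for each row, row after row: the closure, from 0 (fully open) to 1 (shut), then the shift along the tool's x, y, z in mm, then the turn, a rotation vector about the tool's x, y, z in degrees. In form: [hand, x, y, z, rx, ry, rz, hand, x, y, z, rx, ry, rz, ...]. A call has exactly 10 rows; each row is the pose to reach, as a shift and turn from the pose commanded when the call began, along the tool's axes at that moment; what a row does not reach only later rows make up. A row lasts 1/12 s, in which the tool goes at most 41.7 mm and 7.16 degrees, less where a joint would pass 70% of its speed; a pose out of reach is approached as far as the arm can. A call with a gripper value outside its range is refused whole. The fingers move at their own pace and stop on an object; the grip force is fixed at half the most. Time passes only in rows, so rows that repeat a pose let the fingers close, or fill a call up. It gives the time, the measured TCP pose, the force, the opening and the grip force at its end, in the units of the state.
- get_state(): the state, without advancing time (a new reading comes with each control period).
- get_image(name): name is "scene" or "side" or "wrist"; returns a dict with "image" (400x640x3 uint8, blue, green, red), "z_map" (400x640 float32, m along the optical axis (not along the pixel's ray), 0 where there is no reading), "mtx" (3x3 intrinsics, pixels), "position" and "attitude" of the camera in the world. Camera axes: x right, y up, looking along -z (the intrinsics and any distortion apply to the point x, -y, -z); pixel columns grow to the right and rows downward; lengths in m; the calibration is good to about 2 mm. A picture is of the moment at which its call begins.
- hand_in(): hands the job in; it is judged then, once.
Trained networks look in the newest picture that a camera, given by its name, has taken for a name from the list of things; names that differ only in an ending like _2 or _b are one class to them, and where a whole thing is asked for, a point or a joint stands for the part that bears it (a point fixed in the world has none). Each returns a list of dicts, best first, with "confidence" (0 to 1); they miss things now and then, are a little off and sometimes report something else, mostly with a low value. They report only what shows in the picture. A call takes as long as a camera call.
- outline_of(query, camera): "region" (400x640 bool, what is visible of it).
- mark_of(query, camera): "point" ([x, y, z] in m, in world coordinates, good to about 4 mm: a listed point, or the origin of a listed thing).
The state is a dict: "t": time; "joints": joint angles; "joint_velocities": joint speeds; "joint_torque": joint torques, N m; "tcp_pos": TCP position; "orientation": TCP orientation; "ft_force": force on the tool from outside, world axes, zero at the start; "torque": the same for the moment, N m; "finger_gap": opening from 0.0 (shut) to 1.0 (fully open); "grip_force": force on a finger pad.
Only numpy, scipy, OpenCV 4.12 (cv2) and the standard library are available. Lean on these libraries where they do the work, as an engineer would, in place of code of your own. Each camera call takes 0.05 s, during which the arm holds its last target. There are 200 camera calls.

## Working session

There is one attempt and no reset: what is moved stays moved. The work goes in short steps, Python scripts to look and compute and a tool call to move; the robot and the scene stay as the last step left them, time stands still between calls to the robot, and variables do not carry over. Pictures are saved under pics/ and viewed, at most 10 in all, crops included, and the job is handed in when it is done.

Besides the shell and the picture viewer there is one more tool, called by a JSON object that holds its "op" and its "data". move_arm: Moves the arm, as the interface text tells. Its arguments: {"type":"object","properties":{"series":{"type":"array"}},"required":["series"]}

```bash
mkdir -p pics; ls; cat > h.py <<'E'
from cell import *
import numpy as np, cv2
from scipy.spatial.transform import Rotation as R
def marks(names,cams):
    for c in cams:
        for n in names:
            for m in mark_of(n,c)[:2]:
                print(c,n,np.round(m["point"],4),round(m["confidence"],2))
E
python3 - <<'E'
from h import *
s=get_state(); print({k:np.round(v,3) for k,v in s.items()})
for c in ["scene","side","wrist"]:
    im=get_image(c); cv2.imwrite(f"pics/{c}0.png",im["image"]); print(c,np.round(im["position"],3))
marks(["flask_center","flask_mouth","flask_bulb","rack","ball1_center","stopper_center","small_stopper_center","cup_rim","wash_bottle","reagent_jar","tube_rack"],["scene","side"])
a=cv2.imread("pics/scene0.png");b=cv2.imread("pics/side0.png")
cv2.imwrite("pics/both0.png",cv2.resize(np.vstack([a,b]),(480,600)))
E
```

```text
pics
{'t': np.float64(0.0), 'joints': array([ 1.185,  0.577,  0.025,  1.438, -0.015,  1.129, -0.057]), 'joint_velocities': array([-0.001, -0.   , -0.001, -0.001,  0.   ,  0.001,  0.   ]), 'joint_torque': array([ 0.0000e+00, -7.6576e+01,  2.2500e+00, -2.8597e+01,  1.5000e-02,
        1.3000e-02,  0.0000e+00]), 'tcp_pos': array([ 0.201, -0.644,  0.23 ]), 'orientation': array([-3.104e+00, -4.720e-01,  1.000e-03]), 'ft_force': array([-0.789, -0.99 ,  0.458]), 'torque': array([0.048, 0.009, 0.046]), 'grip_force': np.float64(0.0), 'finger_gap': np.float64(1.005)}
scene [ 1.074 -0.739  1.382]
side [ 0.485 -0.574  0.854]
wrist [ 0.272 -0.622  0.373]
scene flask_center [0.5203 0.0209 0.0643] 0.8
scene flask_mouth [0.5213 0.0252 0.1195] 0.89
scene flask_bulb [0.5205 0.0244 0.0442] 0.8
scene rack [ 0.5449  0.2144 -0.0024] 0.57
scene rack [0.5212 0.0242 0.0415] 0.22
scene stopper_center [0.5106 0.165  0.0387] 0.64
scene small_stopper_center [0.5354 0.2106 0.0424] 0.6
scene cup_rim [ 0.5931 -0.2433  0.1274] 0.95
scene wash_bottle [ 5.913e-01  4.508e-01 -4.000e-04] 0.77
scene reagent_jar [ 0.7582  0.0547 -0.0024] 0.73
scene reagent_jar [0.5129 0.1674 0.0369] 0.24
scene tube_rack [ 0.5865 -0.4356  0.    ] 0.79
scene tube_rack [ 0.5431  0.2155 -0.0028] 0.32
side flask_center [0.5197 0.0229 0.0646] 0.69
side flask_mouth [0.5215 0.0255 0.1189] 0.82
side flask_bulb [0.5236 0.0305 0.0377] 0.79
side rack [5.395e-01 2.151e-01 2.000e-04] 0.63
side ball1_center [0.5574 0.2443 0.0522] 0.43
side ball1_center [ 5.402e-01  2.122e-01 -3.000e-04] 0.24
side stopper_center [0.516  0.167  0.0407] 0.62
side small_stopper_center [0.5359 0.2078 0.0419] 0.48
side cup_rim [ 0.5924 -0.2468  0.1279] 0.86
side wash_bottle [ 0.5928  0.4454 -0.0018] 0.68
side reagent_jar [0.7613 0.0612 0.0019] 0.89
side tube_rack [ 0.5852 -0.4355  0.0007] 0.77
```

View pics/both0.png

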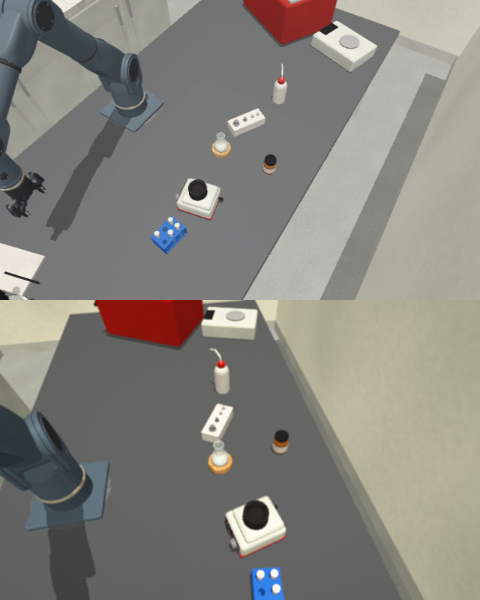

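The scene view (top) shows the flask in its cork ring at about (221,147), the white rack at (246,122), the mixer at (198,195), and the bystanders well apart from them. The networks agree with this, and the rack yaw is about 62°.

```bash
cat >> h.py <<'E'
def goto(p,yaw=None,cmd=None):
    """shift mm/turn deg in tool frame, from the measured pose to world p, tool down with tool-x at yaw (deg)"""
    s=get_state(); r=R.from_rotvec(s["orientation"]); d=r.inv().apply(np.array(p)-s["tcp_pos"])*1e3
    t=np.zeros(3)
    if yaw is not None: t=(r.inv()*R.from_euler("z",yaw,degrees=True)*R.from_euler("x",180,degrees=True)).as_rotvec(degrees=True)
    m=r.as_matrix(); print("at",np.round(s["tcp_pos"],4),"yaw",round(np.degrees(np.arctan2(m[1,0],m[0,0])),1),"t",round(s["t"],2),"-> shift",np.round(d,1),"turn",np.round(t,1))
E
python3 - <<'E'
import cell; print([n for n in dir(cell) if n[0]!="_"], getattr(cell,"pinch_z",None))
from h import *
goto([0.55,-0.3,0.3],62); goto([0.545,0.2,0.25],62); print(R.from_rotvec(get_state()["orientation"]).as_matrix().round(3))
E
```

```text
['Unreachable', 'get_image', 'get_state', 'hand_in', 'mark_of', 'outline_of', 'pinch_z'] 0.0187
at [ 0.2007 -0.6445  0.2313] yaw 17.3 t 1.25 -> shift [ 435.9 -225.1  -68.7] turn [  0.   -0.  -44.7]
at [ 0.2007 -0.6445  0.2313] yaw 17.3 t 1.25 -> shift [ 579.8 -704.   -18.7] turn [  0.   -0.  -44.7]
[[ 0.955  0.297  0.   ]
 [ 0.297 -0.955  0.   ]
 [ 0.    -0.    -1.   ]]
```

{"op": "move_arm", "data": {"series": [0.3,360,-190,-69,0,0,-44.7,0.3,360,-190,-69,0,0,-44.7,0.3,360,-190,-69,0,0,-44.7,0.3,360,-190,-69,0,0,-44.7,0.3,360,-190,-69,0,0,-44.7,0.3,360,-190,-69,0,0,-44.7,0.3,360,-190,-69,0,0,-44.7,0.3,360,-190,-69,0,0,-44.7,0.3,360,-190,-69,0,0,-44.7,0.3,360,-190,-69,0,0,-44.7]}}

```text
t: 2.08
tcp_pos: [0.4895, -0.3539, 0.301]
orientation: [2.692, 1.619, 0.001]
ft_force: [0.9, 0.0, -0.6]
finger_gap: 0.702
grip_force: 0.0
```

```bash
python3 - <<'E'
from h import *
goto([0.525,0.15,0.22],62); print(get_state()["finger_gap"])
E
```

```text
at [ 0.4895 -0.3539  0.301 ] yaw 62.0 t 2.08 -> shift [ 461.7 -205.    81. ] turn [ 0. -0.  0.]
0.7024334825924876
```

{"op": "move_arm", "data": {"series": [0.3,370,-165,50,0,0,0,0.3,370,-165,50,0,0,0,0.3,370,-165,50,0,0,0,0.3,370,-165,50,0,0,0,0.3,370,-165,50,0,0,0,0.3,370,-165,50,0,0,0,0.3,370,-165,50,0,0,0,0.3,370,-165,50,0,0,0,0.3,370,-165,50,0,0,0,0.3,370,-165,50,0,0,0]}}

```text
t: 2.92
tcp_pos: [0.5157, 0.0515, 0.2503]
orientation: [-2.691, -1.62, -0.002]
ft_force: [1.3, 0.9, -0.1]
finger_gap: 0.703
grip_force: 0.0
```

```bash
python3 - <<'E'
from h import *
im=get_image("wrist"); cv2.imwrite("pics/w1.png",im["image"]); print(np.round(im["position"],3))
marks(["flask_mouth","flask_center","rack","ball1_center","ball2_center","stopper_center","small_stopper_center"],["wrist"])
goto([0.555,0.245,0.1],62)
E
```

```text
[0.551 0.117 0.393]
wrist flask_mouth [0.5233 0.0257 0.1161] 0.55
wrist flask_center [0.5242 0.0274 0.0643] 0.8
wrist rack [ 0.5397  0.2189 -0.0031] 0.76
wrist stopper_center [0.5168 0.1674 0.0427] 0.73
wrist small_stopper_center [0.5353 0.2054 0.0438] 0.67
at [0.5161 0.0464 0.2504] yaw 61.8 t 3.32 -> shift [193.5 -59.5 150.3] turn [ 0.   0.  -0.2]
```

View pics/w1.png

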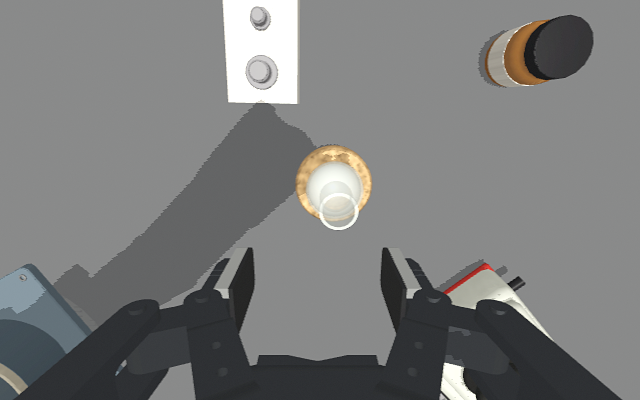

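The wrist view shows the rack end at (262,50) with the wide stopper at (261,71) and the slim one at (259,17), and the flask mouth at (339,211). The rack lines up with the tool. Next I go over the balls.

{"op": "move_arm", "data": {"series": [0.5,45,-15,20,0,0,0,0.5,80,-28,40,0,0,0,0.5,115,-40,60,0,0,0,0.5,145,-52,80,0,0,0,0.5,165,-60,100,0,0,0,0.5,171,-59,110,0,0,0,0.5,171,-59,110,0,0,0,0.5,171,-59,110,0,0,0,0.5,171,-59,110,0,0,0,0.5,171,-59,110,0,0,0]}}

```text
t: 4.15
tcp_pos: [0.5451, 0.2248, 0.1416]
orientation: [2.694, 1.613, 0.002]
ft_force: [0.3, -0.1, -0.3]
finger_gap: 0.498
grip_force: 0.0
```

```bash
python3 - <<'E'
from h import *
im=get_image("wrist"); cv2.imwrite("pics/w2.png",im["image"]); print(np.round(im["position"],3))
marks(["rack","ball1_center","ball2_center","stopper_center","small_stopper_center"],["wrist"])
print(im["mtx"].round(1).tolist())
goto([0.555,0.245,0.1],62); print(get_state()["finger_gap"])
E
```

```text
[0.58  0.29  0.285]
wrist rack [0.5401 0.2183 0.0039] 0.81
wrist rack [0.5382 0.2086 0.0431] 0.25
wrist ball1_center [0.5592 0.2417 0.0524] 0.84
wrist ball2_center [0.5706 0.2725 0.0523] 0.95
wrist small_stopper_center [0.5385 0.2085 0.0423] 0.67
[[324.7, 0.0, 317.1], [0.0, 324.7, 199.5], [0.0, 0.0, 1.0]]
at [0.5444 0.2264 0.1408] yaw 62.0 t 4.45 -> shift [21.4  0.6 40.8] turn [ 0. -0. -0.]
0.49932381925156666
```

View pics/w2.png

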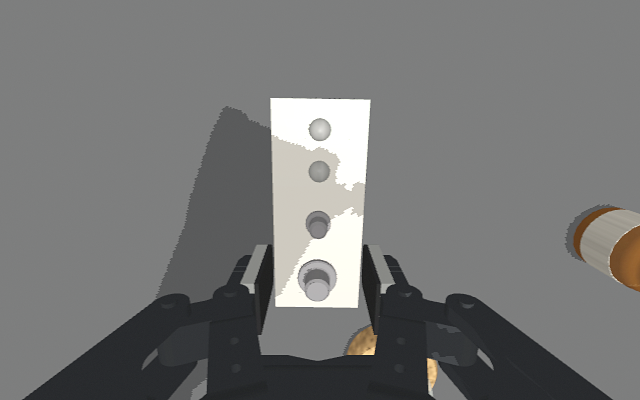

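The wrist view shows the balls in line at (319,171) and (319,130), the slim stopper at (318,225) and the wide one at (317,280).

```bash
cat >> h.py <<'E'
def ray(im,u,v,z):
    """world point where pixel (u,v) meets height z"""
    M=np.array(im["mtx"]); d=np.linalg.inv(M)@[u,v,1]; a=np.array(im["attitude"])
    r=(R.from_rotvec(a) if a.shape==(3,) else R.from_matrix(a)).apply([d[0],-d[1],-d[2]]); p=np.array(im["position"])
    return p+r*(z-p[2])/r[2]
E
python3 - <<'E'
from h import *
im=get_image("wrist"); im2=im
g=cv2.cvtColor(im["image"],cv2.COLOR_BGR2GRAY)
c=cv2.HoughCircles(cv2.medianBlur(g,3),cv2.HOUGH_GRADIENT,1,20,param1=80,param2=12,minRadius=8,maxRadius=14)
for u,v,r in c[0]:
    if 280<u<360 and 100<v<240: print(u,v,r,ray(im,u,v,.05).round(4))
for q in ((319.5,171),(319.5,129.5)): print(q,ray(im,*q,.05).round(4))
for m in outline_of("ball2_center","wrist")[:2]:
    ys,xs=np.nonzero(m["region"]); print("outl",xs.mean(),ys.mean(),len(xs),round(m["confidence"],2))
for q in ((271,98),(370,100),(276,307),(358,307)): print("corner",ray(im,*q,.045).round(4))
s=get_state();print(s["tcp_pos"],R.from_rotvec(s["orientation"]).as_matrix()[:,:1].T.round(3))
E
```

```text
321.5 131.5 11.0 [0.5731 0.2722 0.05  ]
320.5 172.5 10.3 [0.5586 0.2464 0.05  ]
319.5 225.5 13.4 [0.5385 0.21   0.05  ]
(319.5, 171) [0.5585 0.2477 0.05  ]
(319.5, 129.5) [0.5725 0.2741 0.05  ]
outl 322.2173913043478 130.87979539641944 391 0.89
corner [0.5525 0.3089 0.045 ]
corner [0.6132 0.2749 0.045 ]
corner [0.4699 0.1599 0.045 ]
corner [0.5317 0.1269 0.045 ]
[0.54423686 0.22659104 0.14050027] [[0.47  0.883 0.   ]]
```

{"op": "move_arm", "data": {"series": [0.65,25,2.5,30,0,0,1,0.65,25,2.5,50,0,0,1,0.65,25,2.5,70,0,0,1,0.65,25,2.5,85,0,0,1,0.65,25,2.5,93,0,0,1,0.65,25,2.5,93,0,0,1,0.75,25,2.5,93,0,0,1,1,25,2.5,93,0,0,1,1,25,2.5,93,0,0,1,1,25,2.5,93,0,0,1]}}

```text
t: 5.38
tcp_pos: [0.5587, 0.2478, 0.0481]
orientation: [2.707, 1.594, 0.002]
ft_force: [0.2, -0.1, 1.4]
finger_gap: 0.128
grip_force: 58.6
```

```bash
python3 - <<'E'
from h import *
s=get_state();print(s["finger_gap"],s["grip_force"],s["ft_force"]);goto([0.522,0.025,0.15],61)
E
```

```text
0.12779108500230238 58.614481687545776 [ 0.24328065 -0.10917476  1.38081781]
at [0.5587 0.2478 0.0481] yaw 61.0 t 5.38 -> shift [-212.5   76.1 -102.1] turn [ 0.1 -0.1 -0. ]
```

{"op": "move_arm", "data": {"series": [0.65,0,0,0,0,0,0,0.65,0,0,0,0,0,0,0.65,0,0,2.2,0,0,0,0.65,0,0,2.2,0,0,0,0.65,0,0,2.2,0,0,0,1,0,0,2.2,0,0,0,1,0,0,2.2,0,0,0,1,0,0,2.2,0,0,0,1,0,0,2.2,0,0,0,1,0,0,2.2,0,0,0]}}

```text
t: 6.22
tcp_pos: [0.5587, 0.2479, 0.0457]
orientation: [2.707, 1.594, 0.002]
ft_force: [1.2, -1.3, 5.2]
finger_gap: 0.137
grip_force: 59.3
```

```bash
python3 - <<'E'
from h import *
im=get_image("wrist"); cv2.imwrite("pics/w3.png",im["image"][120:,100:540])
s=get_state();print(s["finger_gap"],s["grip_force"],s["ft_force"]);goto([0.522,0.025,0.15],61)
E
```

```text
0.13720195545713082 59.25165464930615 [ 0.86668643 -1.01912372  5.18690853]
at [0.5587 0.2479 0.0457] yaw 61.0 t 6.27 -> shift [-212.6   76.1 -104.5] turn [ 0.  -0.1 -0. ]
```

View pics/w3.png

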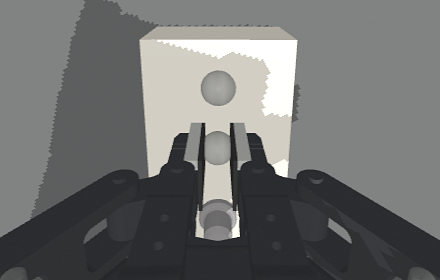

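The ball sits between the pads at about (218,148) in the crop. I lift it and check that it holds.

{"op": "move_arm", "data": {"series": [1,0,0,-5,0,0,0,1,0,0,-15,0,0,0,1,0,0,-40,0,0,0,1,0,0,-70,0,0,0,1,0,0,-104,0,0,0,1,-25,9,-109,0,0,0,1,-60,21,-109,0,0,0,1,-95,34,-109,0,0,0,1,-130,46,-109,0,0,0,1,-150,54,-109,0,0,0]}}

```text
t: 7.1
tcp_pos: [0.5314, 0.0857, 0.1548]
orientation: [2.708, 1.589, -0.003]
ft_force: [0.5, 0.3, -0.2]
finger_gap: 0.134
grip_force: 58.6
```

```bash
python3 - <<'E'
from h import *
im=get_image("wrist"); cv2.imwrite("pics/w4.png",im["image"])
s=get_state();print(s["finger_gap"],s["grip_force"],s["ft_force"])
marks(["flask_mouth","flask_center","ball1_center"],["wrist"])
for m in outline_of("flask_mouth","wrist")[:2]:
    ys,xs=np.nonzero(m["region"]); print("outl",xs.min(),xs.max(),ys.min(),ys.max(),len(xs),round(m["confidence"],2))
goto([0.522,0.025,0.12],61)
E
```

```text
0.1353686333387837 58.59185814857483 [-1.33114629 -4.5152414  -0.95194048]
wrist ball1_center [0.532  0.0827 0.1623] 0.62
outl 308 380 223 327 2211 0.57
at [0.5328 0.0911 0.1547] yaw 61.0 t 7.35 -> shift [-63.1  22.6  34.7] turn [ 0.  -0.1  0. ]
```

View pics/w4.png

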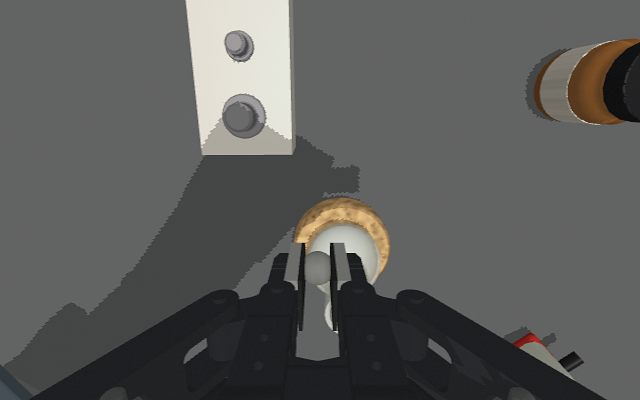

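The wrist view shows the ball held between the tips at (317,268), with the flask behind it: bulb at about (345,245), mouth partly hidden at (330,315).

```bash
python3 - <<'E'
from h import *
im=get_image("wrist"); s=get_state(); r=R.from_rotvec(s["orientation"])
print("ball in tool",(r.inv().apply(ray(im,317.5,268,.159)-s["tcp_pos"])*1e3).round(1))
for k in range(2):
    for c in("scene","side"): get_image(c)
    marks(["flask_mouth","flask_center"],["scene","side"])
im=get_image("side")
for m in outline_of("flask_mouth","side")[:1]:
    ys,xs=np.nonzero(m["region"]); i=ys<ys.min()+8
    print("side top",xs.min(),xs.max(),ys.min(),ys.max(),"mid",xs[i].mean())
    cv2.imwrite("pics/side1.png",cv2.resize(im["image"][ys.min()-25:ys.max()+25,xs.min()-40:xs.max()+40],None,fx=6,fy=6,interpolation=2)[:600,:800]); print(ys.min()-25,xs.min()-40)
goto([0.522,0.0255,0.13],61)
E
```

```text
ball in tool [-2.2  1.  -4.4]
scene flask_mouth [0.5217 0.0291 0.1168] 0.64
scene flask_center [0.5214 0.0225 0.0626] 0.6
side flask_mouth [0.5211 0.0269 0.1213] 0.6
side flask_mouth [0.7627 0.059  0.0021] 0.4
side flask_center [0.5195 0.0263 0.066 ] 0.96
scene flask_mouth [0.5204 0.0271 0.1197] 0.61
side flask_mouth [0.5208 0.0256 0.1183] 0.91
side flask_center [0.5229 0.0275 0.0604] 0.8
side top 281 304 188 221 mid 291.3979591836735
163 241
at [0.5326 0.0903 0.1541] yaw 61.0 t 8.1 -> shift [-61.8  22.1  24.1] turn [-0. -0. -0.]
```

View pics/side1.png

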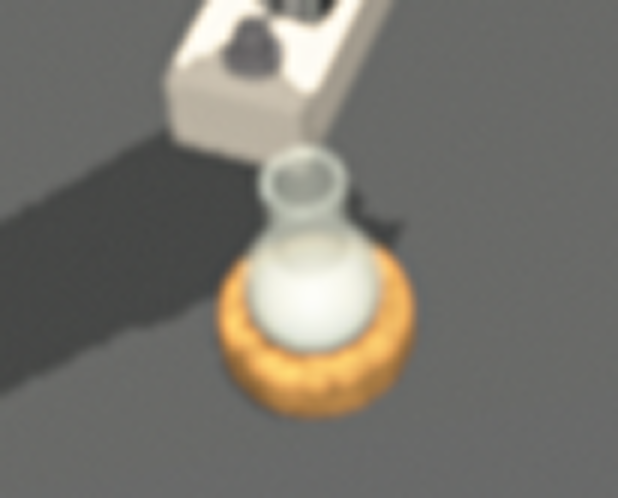

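The side crop shows the rim ellipse centred at crop (304,180), which is full-image pixel (291.7,193). That agrees with the network's mouth estimate of (0.521,0.026). I move over the mouth and hover low.

{"op": "move_arm", "data": {"series": [1,-20,7,0,0,0,0,1,-40,14,0,0,0,0,1,-55,19,5,0,0,0,1,-60.5,20.7,18,0,0,0,1,-60.5,20.7,28,0,0,0,1,-60.5,20.7,30,0,0,0,1,-60.5,20.7,30,0,0,0,1,-60.5,20.7,30,0,0,0,1,-60.5,20.7,30,0,0,0,1,-60.5,20.7,30,0,0,0]}}

```text
t: 8.93
tcp_pos: [0.5218, 0.028, 0.1246]
orientation: [2.706, 1.595, 0.001]
ft_force: [-0.2, 0.3, -0.5]
finger_gap: 0.133
grip_force: 58.6
```

```bash
python3 - <<'E'
from h import *
im=get_image("side"); print(ray(im,291.7,193,.1185))
a=cv2.resize(im["image"][150:240,240:350],None,fx=5,fy=5,interpolation=2)
im=get_image("wrist"); b=im["image"][180:380,200:440]; b=cv2.resize(b,(540,450))
cv2.imwrite("pics/p5.png",np.hstack([a,b])[:, :]if a.shape[1]+540<=800 else np.vstack([cv2.resize(a,(360,294)),cv2.resize(b,(360,300))]))
goto([0.5213,0.026,0.123],61)
E
```

```text
[0.52521567 0.02385984 0.1185    ]
at [0.5216 0.0277 0.1245] yaw 61.0 t 9.03 -> shift [-1.7  0.5  1.5] turn [ 0. -0.  0.]
```

View pics/p5.png

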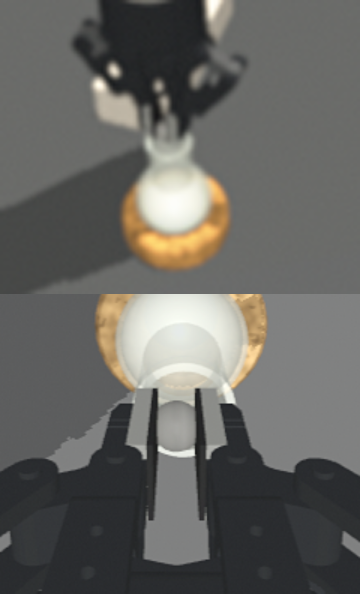

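Top: the gripper is over the flask mouth. Bottom: the rim ring is centred near crop (184,411) and the ball is at (178,425). I check the offset numerically.

```bash
python3 - <<'E'
from h import *
im=get_image("wrist"); s=get_state(); r=R.from_rotvec(s["orientation"])
for n,q in (("rim",(322.7,258,.1185)),("rim left",(290,260,.1185)),("rim right",(355.5,260,.1185)),("far",(322,227.5,.1185)),("near",(322,288.5,.1185)),("ball",(318.7,267.3,.1285))):
    p=ray(im,*q); print(n,p.round(4),(r.inv().apply(p-s["tcp_pos"])*1e3).round(1))
b=cv2.resize(im["image"][210:310,270:380],None,fx=5,fy=5,interpolation=2); cv2.imwrite("pics/w6.png",b)
E
```

```text
rim [0.5237 0.0246 0.1185] [-1.5  3.3  5.9]
rim left [0.5087 0.0317 0.1185] [ -2.6 -13.3   5.9]
rim right [0.5378 0.0156 0.1185] [-2.7 20.   5.9]
far [0.5314 0.0394 0.1185] [15.1  2.9  5.9]
near [0.515  0.0094 0.1185] [-19.1   3.    5.9]
ball [0.522  0.0258 0.1285] [-1.3  1.2 -4.1]
```

View pics/w6.png

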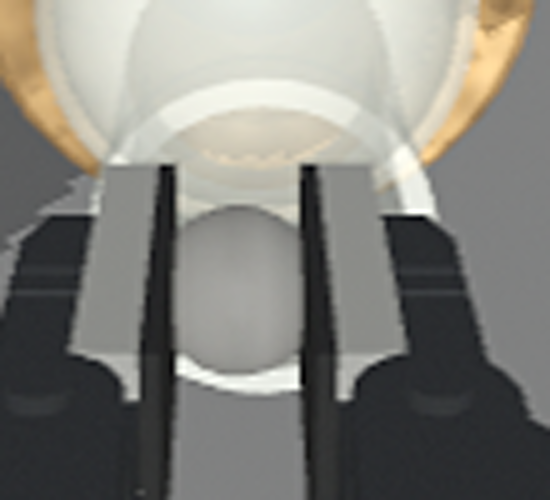

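The rim spans crop x 100–438 and y 78–395, so its centre is about 2.5 mm to tool +y of the ball. I correct that and release.

{"op": "move_arm", "data": {"series": [1,0,2.5,0,0,0,0,1,0,2.5,0,0,0,0,1,0,2.5,0,0,0,0,0.4,0,2.5,0,0,0,0,0.4,0,2.5,0,0,0,0,0.4,0,2.5,0,0,0,0,0.4,0,2.5,0,0,0,0,0.5,0,2.5,-15,0,0,0,0.5,0,2.5,-35,0,0,0,0.5,0,2.5,-35,0,0,0]}}

```text
t: 9.92
tcp_pos: [0.5251, 0.0265, 0.1619]
orientation: [2.706, 1.594, 0.006]
ft_force: [0.3, -0.3, -0.4]
finger_gap: 0.503
grip_force: 0.0
```

```bash
python3 - <<'E'
from h import *
im=get_image("wrist"); cv2.imwrite("pics/w7.png",im["image"][200:400,180:460])
goto([0.5727,0.2737,0.1],61);goto([0.5727,0.2737,0.0457],61)
im=get_image("side");cv2.imwrite("pics/s7.png",im["image"])
marks(["ball1_center","flask_mouth"],["side","wrist"])
E
```

```text
at [0.5246 0.0263 0.1606] yaw 61.0 t 9.97 -> shift [239.5 -78.1  60.9] turn [ 0.1 -0.1 -0. ]
at [0.5246 0.0263 0.1606] yaw 61.0 t 9.97 -> shift [239.4 -78.3 115.2] turn [ 0.1 -0.1 -0. ]
side flask_mouth [ 0.5914 -0.2433  0.1248] 0.6
side flask_mouth [0.5202 0.0247 0.1187] 0.57
wrist flask_mouth [0.5223 0.0254 0.116 ] 0.62
```

View pics/w7.png

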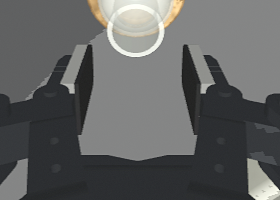

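The gripper is empty and the rim ring is clear, centred at crop (136,30), which is full-image (316,230). I measure the mouth here.

```bash
cat >> h.py <<'E'
def rim(im,u,v,rad,z):
    """circle fit to the rim near pixel (u,v)"""
    g=cv2.medianBlur(cv2.cvtColor(im["image"],cv2.COLOR_BGR2GRAY),3)
    x0,y0=int(u-2*rad),max(int(v-2*rad),0)
    c=cv2.HoughCircles(g[y0:int(v+2*rad),x0:int(u+2*rad)],cv2.HOUGH_GRADIENT,1,5,param1=60,param2=15,minRadius=int(rad*.85),maxRadius=int(rad*1.15))
    for a,b,r in c[0][:3]: print("rim",a+x0,b+y0,r,ray(im,a+x0,b+y0,z).round(4))
E
python3 - <<'E'
from h import *
im=get_image("wrist")
print(ray(im,316,230,.1185).round(4)); rim(im,316,230,28,.1185)
z=im["z_map"]; print("depth rim",z[205,316],z[230,316],z[256,316])
a=np.array(im["attitude"]);p=np.array(im["position"])
# heights of pixels at the rim ring
M=np.array(im["mtx"]);rr=(R.from_rotvec(a) if a.shape==(3,) else R.from_matrix(a))
for q in((316,203),(289,230),(343,230),(316,256),(316,257)):
    d=z[q[1],q[0]]; print(q,(p+rr.apply(np.array([(q[0]-M[0,2])/M[0,0],-(q[1]-M[1,2])/M[1,1],-1])*d)).round(4))
for m in mark_of("ball1_center","wrist"): print(m)
goto([0.5727,0.2737,0.0457],61)
E
```

```text
[0.5228 0.0259 0.1185]
rim 318.5 227.5 24.6 [0.5249 0.0265 0.1185]
rim 317.5 208.5 23.5 [0.5303 0.0374 0.1185]
rim 316.5 233.5 25.7 [0.522  0.0237 0.1185]
depth rim 0.19199221 0.23548664 0.20082971
(316, 203) [0.5312 0.0409 0.1186]
(289, 230) [0.5087 0.034  0.1193]
(343, 230) [0.5374 0.0187 0.1204]
(316, 256) [0.5146 0.011  0.1193]
(316, 257) [ 0.4846 -0.0421  0.0005]
at [0.5233 0.0261 0.1586] yaw 61.0 t 10.32 -> shift [240.6 -76.7 112.8] turn [-0.1  0.  -0. ]
```

{"op": "move_arm", "data": {"series": [0.65,30,-9.5,0,0,0,0,0.65,65,-21,0,0,0,0,0.65,100,-32,0,0,0,0,0.65,135,-43,0,0,0,0,0.65,170,-54,10,0,0,0,0.65,205,-65,25,0,0,0,0.65,230,-73,45,0,0,0,0.65,240.5,-76.7,60,0,0,0,0.65,240.5,-76.7,70,0,0,0,0.65,240.5,-76.7,70,0,0,0]}}

```text
t: 11.15
tcp_pos: [0.5715, 0.2732, 0.0862]
orientation: [-2.706, -1.596, 0.007]
ft_force: [0.7, -0.3, -0.5]
finger_gap: 0.352
grip_force: 0.0
```

```bash
python3 - <<'E'
from h import *
im=get_image("wrist")
marks(["ball2_center"],["wrist"])
for m in outline_of("ball2_center","wrist")[:2]:
    ys,xs=np.nonzero(m["region"]); p=ray(im,xs.mean(),ys.mean(),.05); print(xs.mean().round(1),ys.mean().round(1),len(xs),round(m["confidence"],2),p.round(4)); goto([p[0],p[1],.0457],61)
goto([0.5727,0.2737,0.0457],61)
E
```

```text
wrist ball2_center [0.5748 0.2713 0.0514] 0.72
320.1 232.0 576 0.83 [0.5734 0.272  0.05  ]
at [0.5736 0.272  0.0896] yaw 60.9 t 11.3 -> shift [-0.1 -0.2 43.9] turn [ 0.   0.  -0.1]
at [0.5736 0.272  0.0896] yaw 60.9 t 11.3 -> shift [ 1.  -1.7 43.9] turn [ 0.   0.  -0.1]
```

{"op": "move_arm", "data": {"series": [0.65,0,-0.5,20,0,0,0,0.65,0,-0.5,33,0,0,0,0.65,0,-0.5,41,0,0,0,0.65,0,-0.5,43.5,0,0,0,0.65,0,-0.5,43.5,0,0,0,1,0,-0.5,43.5,0,0,0,1,0,-0.5,43.5,0,0,0,1,0,-0.5,43.5,0,0,0,1,0,-0.5,43.5,0,0,0,1,0,-0.5,43.5,0,0,0]}}

```text
t: 12.13
tcp_pos: [0.5733, 0.2739, 0.0464]
orientation: [2.707, 1.594, 0.002]
ft_force: [0.8, -1.8, 5.0]
finger_gap: 0.137
grip_force: 58.8
```

```bash
python3 - <<'E'
from h import *
goto([0.523,0.026,0.155],61)
E
```

```text
at [0.5733 0.2739 0.0464] yaw 61.0 t 12.13 -> shift [-241.1   76.4 -108.7] turn [ 0.1 -0.1 -0. ]
```

{"op": "move_arm", "data": {"series": [1,0,0,-8,0,0,0,1,0,0,-35,0,0,0,1,-10,3,-70,0,0,0,1,-40,12.5,-105,0,0,0,1,-80,25,-109,0,0,0,1,-120,38,-109,0,0,0,1,-160,51,-109,0,0,0,1,-200,63,-109,0,0,0,1,-228,72,-109,0,0,0,1,-240,76,-109,0,0,0]}}

```text
t: 12.97
tcp_pos: [0.521, 0.0212, 0.1548]
orientation: [2.71, 1.586, -0.005]
ft_force: [0.1, 0.3, -0.2]
finger_gap: 0.139
grip_force: 58.7
```

```bash
python3 - <<'E'
from h import *
im=get_image("wrist");im=get_image("wrist"); s=get_state(); r=R.from_rotvec(s["orientation"])
for m in outline_of("ball2_center","wrist")[:2]:
    ys,xs=np.nonzero(m["region"]); p=ray(im,xs.mean(),ys.mean(),s["tcp_pos"][2]+.004); print(len(xs),round(m["confidence"],2),p.round(4),(r.inv().apply(p-s["tcp_pos"])*1e3).round(1))
print(s["finger_gap"]);goto([0.523,0.026,0.1245],61)
E
```

```text
753 0.65 [0.5213 0.0198 0.1589] [-4.   1.3 -4. ]
0.13438321119630894
at [0.5227 0.0265 0.155 ] yaw 60.9 t 13.12 -> shift [-0.3  0.4 30.5] turn [ 0.  -0.  -0.1]
```

{"op": "move_arm", "data": {"series": [1,1.5,0,12,0,0,0,1,1.5,0,24,0,0,0,1,1.5,0,30,0,0,0,1,1.5,0,30,0,0,0,1,1.5,0,30,0,0,0,0.4,1.5,0,30,0,0,0,0.4,1.5,0,30,0,0,0,0.4,1.5,0,30,0,0,0,0.4,1.5,0,30,0,0,0,0.4,1.5,0,15,0,0,0]}}

```text
t: 13.95
tcp_pos: [0.5222, 0.0281, 0.1381]
orientation: [-2.706, -1.594, 0.005]
ft_force: [-0.6, -0.6, 0.6]
finger_gap: 0.597
grip_force: 0.0
```

```bash
python3 - <<'E'
from h import *
goto([0.510,0.160,0.16],61)
E
```

```text
at [0.5222 0.0281 0.1381] yaw 61.0 t 13.95 -> shift [109.3 -74.7 -21.9] turn [-0.2  0.1 -0. ]
```

{"op": "move_arm", "data": {"series": [0.5,0,0,-15,0,0,0,0.5,15,-10,-15,0,0,0,0.5,50,-30,-15,0,0,0,0.5,85,-50,-5,0,0,0,0.5,110,-68,10,0,0,0,0.5,119,-75,28,0,0,0,0.5,119,-75,28,0,0,0,0.5,119,-75,28,0,0,0,0.5,119,-75,28,0,0,0,0.5,119,-75,28,0,0,0]}}

```text
t: 14.78
tcp_pos: [0.5164, 0.1674, 0.1124]
orientation: [2.708, 1.591, 0.001]
ft_force: [-0.3, -0.4, 1.4]
finger_gap: 0.501
grip_force: 0.0
```

```bash
python3 - <<'E'
from h import *
im=get_image("wrist"); cv2.imwrite("pics/w8.png",im["image"])
marks(["stopper_center","flask_mouth"],["wrist"])
s=get_state(); r=R.from_rotvec(s["orientation"])
g=cv2.medianBlur(cv2.cvtColor(im["image"],cv2.COLOR_BGR2GRAY),3)
z=im["z_map"]; M=np.array(im["mtx"]); a=np.array(im["attitude"]); rr=R.from_rotvec(a) if a.shape==(3,) else R.from_matrix(a)
v,u=np.mgrid[:400,:640]; P=rr.apply(np.stack([(u-M[0,2])/M[0,0]*z,-(v-M[1,2])/M[1,1]*z,-z],-1).reshape(-1,3))+np.array(im["position"])
k=(abs(P[:,2]-.067)<.0025)&(np.hypot(P[:,0]-.515,P[:,1]-.168)<.02); print("top",k.sum(),P[k].mean(0).round(4),P[k].min(0).round(4),P[k].max(0).round(4))
m=(P[k].min(0)+P[k].max(0))/2
goto([m[0],m[1],.051],61); goto([.5148,.1687,.051],61)
E
```

```text
wrist stopper_center [0.5138 0.167  0.0412] 0.8
top 750 [0.5156 0.1684 0.067 ] [0.505  0.1576 0.0645] [0.5251 0.1778 0.0694]
at [0.5162 0.1679 0.1123] yaw 60.9 t 14.93 -> shift [-0.8 -1.  61.3] turn [ 0.1 -0.  -0.1]
at [0.5162 0.1679 0.1123] yaw 60.9 t 14.93 -> shift [-0.  -1.7 61.3] turn [ 0.1 -0.  -0.1]
```

{"op": "move_arm", "data": {"series": [0.5,-0.4,-1,25,0,0,0,0.5,-0.4,-1,45,0,0,0,0.5,-0.4,-1,57,0,0,0,0.5,-0.4,-1,61.8,0,0,0,0.5,-0.4,-1,61.8,0,0,0,1,-0.4,-1,61.8,0,0,0,1,-0.4,-1,61.8,0,0,0,1,-0.4,-1,61.8,0,0,0,1,-0.4,-1,61.8,0,0,0,1,-0.4,-1,61.8,0,0,0]}}

```text
t: 15.77
tcp_pos: [0.5152, 0.1692, 0.051]
orientation: [2.707, 1.594, 0.003]
ft_force: [-0.6, -1.3, 6.8]
finger_gap: 0.206
grip_force: 58.6
```

```bash
python3 - <<'E'
from h import *
goto([0.523,0.026,0.185],61)
E
```

```text
at [0.5152 0.1692 0.051 ] yaw 61.0 t 15.77 -> shift [-121.3   76.5 -134.1] turn [ 0.1 -0.1 -0. ]
```

{"op": "move_arm", "data": {"series": [1,0,0,-10,0,0,0,1,0,0,-35,0,0,0,1,0,0,-70,0,0,0,1,0,0,-110,0,0,0,1,-25,16,-120,0,0,0,1,-55,35,-120,0,0,0,1,-85,54,-120,0,0,0,1,-110,69,-120,0,0,0,1,-121,76.5,-120,0,0,0,1,-121,76.5,-120,0,0,0]}}

```text
t: 16.6
tcp_pos: [0.5228, 0.0217, 0.1706]
orientation: [2.71, 1.586, -0.001]
ft_force: [1.2, -0.1, -0.7]
finger_gap: 0.205
grip_force: 58.8
```

```bash
cat >> h.py <<'E'
def cloud(im):
    z=im["z_map"]; M=np.array(im["mtx"]); a=np.array(im["attitude"]); rr=R.from_rotvec(a) if a.shape==(3,) else R.from_matrix(a)
    v,u=np.mgrid[:400,:640]; P=rr.apply(np.stack([(u-M[0,2])/M[0,0]*z,-(v-M[1,2])/M[1,1]*z,-z],-1).reshape(-1,3))+np.array(im["position"])
    return P[(z>0).ravel()]
def circ(P,r):
    from scipy.optimize import least_squares
    f=least_squares(lambda c:np.hypot(P[:,0]-c[0],P[:,1]-c[1])-r,P[:,:2].mean(0),loss="soft_l1",f_scale=.001); return f.x.round(4)
E
python3 - <<'E'
from h import *
im=get_image("wrist");im=get_image("wrist"); cv2.imwrite("pics/w9.png",im["image"]); s=get_state(); r=R.from_rotvec(s["orientation"])
P=cloud(im); T=(P-s["tcp_pos"])@r.as_matrix()*1e3  # tool frame mm
k=(abs(P[:,2]-.119)<.003)&(np.hypot(P[:,0]-.523,P[:,1]-.026)<.022); print("rim pts",k.sum(), T[k].min(0).round(1),T[k].max(0).round(1)); print("mouth",circ(P[k],.0162))
for z in range(6,40,4):
    k=(abs(T[:,2]-z)<2)&(np.hypot(T[:,0],T[:,1])<18)
    if k.sum()>5: print(z,k.sum(),T[k].min(0).round(1),T[k].max(0).round(1))
print(s["finger_gap"]);goto([0.523,0.026,0.165],61)
E
```

```text
rim pts 574 [-10.8 -16.   49.9] [17.6 18.8 54.6]
mouth [0.5241 0.0254]
6 65 [  6.2 -12.    4. ] [13.4 14.6  7.4]
14 37 [ 8.3 -5.5 13.2] [10.4  8.1 16. ]
18 79 [ 4.9 -8.4 16. ] [10.2 11.6 19.9]
22 78 [ 3.3 -9.1 20.2] [10.  12.3 23.9]
26 73 [ 2.1 -9.8 24.1] [ 9.6 12.6 27.9]
30 70 [ 2.3 -9.5 28.1] [ 9.5 11.7 32. ]
34 42 [ 1.8 -9.1 32. ] [ 9.  12.4 35.1]
0.2070530413453729
at [0.5228 0.0261 0.1706] yaw 60.9 t 16.7 -> shift [-0.   0.2  5.6] turn [ 0.  -0.  -0.1]
```

{"op": "move_arm", "data": {"series": [1,1.2,0.1,4,0,0,0,1,2.4,0.2,8,0,0,0,1,2.4,0.2,10,0,0,0,1,2.4,0.2,12,0,0,0,1,2.4,0.2,13,0,0,0,1,2.4,0.2,14,0,0,0,1,2.4,0.2,15,0,0,0,1,2.4,0.2,16,0,0,0,1,2.4,0.2,17,0,0,0,1,2.4,0.2,17,0,0,0]}}

```text
t: 17.53
tcp_pos: [0.524, 0.028, 0.1527]
orientation: [-2.707, -1.594, 0.0]
ft_force: [-0.5, -0.3, -1.5]
finger_gap: 0.206
grip_force: 58.8
```

```bash
python3 - <<'E'
from h import *
im=get_image("wrist"); cv2.imwrite("pics/w10.png",cv2.resize(im["image"][150:330,220:420],None,fx=3,fy=3,interpolation=2)); s=get_state(); r=R.from_rotvec(s["orientation"])
P=cloud(im); T=(P-s["tcp_pos"])@r.as_matrix()*1e3
for n,z,rd in (("flange",7,25),("shank20",20,25),("shank28",28,25),("rim",s["tcp_pos"][2]*1e3-119,25)):
    k=(abs(T[:,2]-z)<2)&(np.hypot(T[:,0],T[:,1])<rd)
    if k.sum()>5: print(n,z,k.sum(),T[k].min(0).round(1),T[k].max(0).round(1))
print(s["finger_gap"],s["ft_force"],s["tcp_pos"])
E
```

```text
flange 7 30 [  7.5 -13.    5.1] [14.7 13.8  6.8]
shank20 20 80 [  5.2 -10.   18.1] [11.7 11.3 21.9]
shank28 28 72 [  3.7 -10.4  26. ] [11.1 11.7 30. ]
rim 33.74086294592763 576 [ -5.6 -16.2  31.8] [15.3 18.8 35.7]
0.20612264193250293 [-0.97878102  0.65703739 -0.3257193 ] [0.52406813 0.02804278 0.15274086]
```

View pics/w10.png

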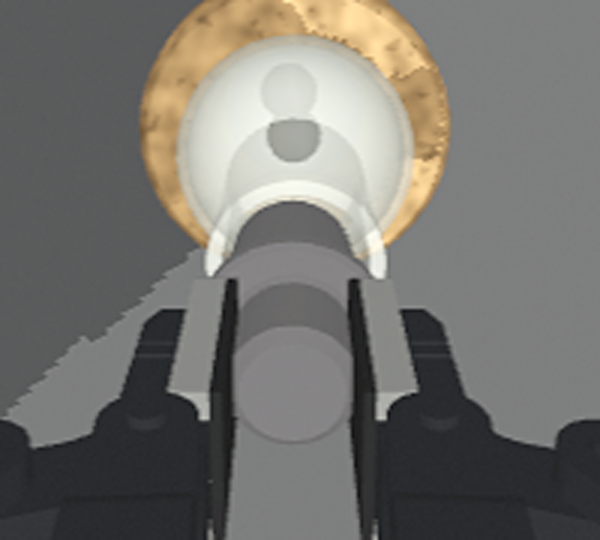

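The view shows both balls inside the flask at crop (288,90) and (293,140), and the stopper shank entering the rim, centred at about (292,240). There is no side force, so I push it in.

{"op": "move_arm", "data": {"series": [1,-0.3,0.3,4,0,0,0,1,-0.5,0.5,8,0,0,0,1,-0.5,0.5,12,0,0,0,1,-0.5,0.5,16,0,0,0,1,-0.5,0.5,19,0,0,0,1,-0.5,0.5,22,0,0,0,1,-0.5,0.5,24,0,0,0,1,-0.5,0.5,25,0,0,0,1,-0.5,0.5,26,0,0,0,1,-0.5,0.5,26,0,0,0]}}

```text
t: 18.42
tcp_pos: [0.5243, 0.0275, 0.1267]
orientation: [-2.707, -1.594, 0.0]
ft_force: [-0.1, 0.7, -0.1]
finger_gap: 0.201
grip_force: 58.8
```

```bash
python3 - <<'E'
from h import *
s=get_state(); r=R.from_rotvec(s["orientation"]); im=get_image("wrist")
P=cloud(im); T=(P-s["tcp_pos"])@r.as_matrix()*1e3
for z in range(0,16):
    k=(abs(T[:,2]-z)<.5)&(np.hypot(T[:,0],T[:,1])<25)
    if k.sum()>5: print(z,k.sum(),T[k].min(0).round(1),T[k].max(0).round(1))
print(s["finger_gap"],s["ft_force"],s["tcp_pos"])
E
```

```text
0 47 [ 4.4 -9.2 -0.4] [14.4  8.7  0.5]
1 204 [  4.1 -10.2   0.5] [15.  12.   1.5]
2 308 [  3.1 -11.2   1.5] [15.2 13.1  2.5]
3 93 [  4.4 -11.8   2.5] [14.9 13.2  3.4]
4 52 [  7.9 -12.4   3.5] [15.1 12.2  4.5]
5 33 [  7.6 -11.9   4.5] [15.1 13.8  5.4]
6 13 [  7.  -13.1   5.6] [14.6 13.9  6.4]
7 75 [  6.5 -14.6   6.5] [15.4 16.   7.5]
8 125 [  6.2 -14.2   7.5] [15.9 15.6  8.5]
9 52 [  6.2 -14.9   8.5] [15.5 16.2  9.5]
10 42 [  6.9 -14.4   9.5] [15.4 15.2 10.4]
11 52 [  5.1 -14.5  10.5] [15.7 16.9 11.5]
12 33 [  5.6 -15.1  11.5] [15.6 15.4 12.5]
13 42 [  3.8 -15.8  12.5] [15.5 16.6 13.5]
14 28 [  4.3 -12.6  13.5] [15.5 17.2 14.4]
15 6 [ 9.8  0.5 14.6] [15.  13.  15.4]
0.2013835675950017 [-0.14230963  0.71417479 -0.10521646] [0.52427876 0.02745429 0.12669059]
```

{"op": "move_arm", "data": {"series": [1,0,0,0.5,0,0,0,1,0,0,1,0,0,0,1,0,0,1.5,0,0,0,1,0,0,2,0,0,0,1,0,0,2.5,0,0,0,1,0,0,3,0,0,0,1,0,0,3,0,0,0,1,0,0,3,0,0,0,1,0,0,3,0,0,0,1,0,0,3,0,0,0]}}

```text
t: 19.3
tcp_pos: [0.5248, 0.0277, 0.1245]
orientation: [2.706, 1.594, 0.002]
ft_force: [-1.7, 0.4, 7.3]
finger_gap: 0.212
grip_force: 59.7
```

{"op": "move_arm", "data": {"series": [0.5,0,0,2,0,0,0,0.5,0,0,2,0,0,0,0.5,0,0,2,0,0,0,0.3,0,0,-10,0,0,0,0.2,0,0,-25,0,0,0,0,0,0,-45,0,0,0,0,0,0,-60,0,0,0,0,0,0,-60,0,0,0,0,0,0,-60,0,0,0,0,0,0,-60,0,0,0]}}

```text
t: 20.13
tcp_pos: [0.5239, 0.0273, 0.1832]
orientation: [-2.707, -1.594, 0.001]
ft_force: [-0.2, 1.0, -0.3]
finger_gap: 1.003
grip_force: 0.0
```

```bash
python3 - <<'E'
from h import *
s=get_state(); r=R.from_rotvec(s["orientation"]); im=get_image("wrist"); P=cloud(im)
k=np.hypot(P[:,0]-.523,P[:,1]-.026)<.02
h,e=np.histogram(P[k,2],np.arange(.1,.15,.002)); print(dict(zip(e.round(3).tolist(),h.tolist())))
for n,z,t in(("top",.141,.0025),("flange",.1225,.0015),("rim",.1185,.0015)):
    q=k&(abs(P[:,2]-z)<t); print(n,P[q].mean(0).round(4),((P[q].min(0)+P[q].max(0))/2).round(4),np.ptp(P[q],0).round(4))
goto([.5235,.0258,.0785],61)
marks(["stopper_center","flask_center"],["wrist"])
get_image("side");get_image("scene"); marks(["cup_rim"],["side","scene"])
E
```

```text
{0.1: 29, 0.102: 28, 0.104: 25, 0.106: 27, 0.108: 15, 0.11: 5, 0.112: 22, 0.114: 36, 0.116: 53, 0.118: 202, 0.12: 100, 0.122: 692, 0.124: 60, 0.126: 22, 0.128: 32, 0.13: 29, 0.132: 27, 0.134: 28, 0.136: 34, 0.138: 169, 0.14: 586, 0.142: 22, 0.144: 0, 0.146: 0}
top [0.5244 0.0269 0.1406] [0.524  0.0263 0.1406] [0.0198 0.0196 0.0042]
flange [0.5268 0.0309 0.1228] [0.5241 0.0265 0.1225] [0.0325 0.0322 0.003 ]
rim [0.5272 0.0287 0.1188] [0.5239 0.0252 0.1185] [0.0353 0.0357 0.003 ]
at [0.5237 0.0273 0.1829] yaw 61.0 t 20.18 -> shift [ -1.3   0.6 104.4] turn [-0.1  0.1 -0. ]
wrist stopper_center [0.5253 0.0256 0.1137] 0.57
wrist flask_center [0.5207 0.0235 0.0663] 0.7
side cup_rim [ 0.59   -0.243   0.1302] 0.9
side cup_rim [0.5348 0.2093 0.0418] 0.2
scene cup_rim [ 0.5956 -0.2448  0.1326] 0.75
scene cup_rim [0.5187 0.029  0.1127] 0.67
```

The stopper is seated: top at 0.141, flange top at 0.123, rim at 0.119. Now I grasp the neck.

{"op": "move_arm", "data": {"series": [0,-0.9,0.9,20,0,0,0,0,-0.9,0.9,45,0,0,0,0,-0.9,0.9,70,0,0,0,0,-0.9,0.9,90,0,0,0,0,-0.9,0.9,104,0,0,0,0,-0.9,0.9,104,0,0,0,0.3,-0.9,0.9,104,0,0,0,0.5,-0.9,0.9,104,0,0,0,0.6,-0.9,0.9,104,0,0,0,0.8,-0.9,0.9,104,0,0,0]}}

```text
t: 21.32
tcp_pos: [0.5253, 0.0263, 0.0808]
orientation: [2.706, 1.594, 0.003]
ft_force: [1.3, -0.1, -0.3]
finger_gap: 0.452
grip_force: 0.0
```

```bash
python3 - <<'E'
from h import *
s=get_state(); print(s["finger_gap"],s["grip_force"],s["ft_force"]); goto([.56,-.16,.25],61)
E
```

```text
0.45237756183490063 0.0 [ 1.3287554  -0.07498195 -0.30375762]
at [0.5253 0.0263 0.0808] yaw 61.0 t 21.32 -> shift [-145.9  121.  -169.1] turn [ 0.1 -0.1 -0. ]
```

Finish closing first, then lift.

{"op": "move_arm", "data": {"series": [1,0,0,0,0,0,0,1,0,0,0,0,0,0,1,0,0,0,0,0,0,1,0,0,0,0,0,0,1,0,0,-3,0,0,0,1,0,0,-10,0,0,0,1,0,0,-25,0,0,0,1,0,0,-45,0,0,0,1,0,0,-60,0,0,0,1,0,0,-65,0,0,0]}}

```text
t: 22.15
tcp_pos: [0.5257, 0.0264, 0.1474]
orientation: [2.706, 1.593, 0.005]
ft_force: [0.2, 0.4, -1.0]
finger_gap: 0.399
grip_force: 59.9
```

```bash
python3 - <<'E'
from h import *
s=get_state(); print(s["finger_gap"],s["grip_force"],s["ft_force"]); goto([.55,-.12,.25],61)
get_image("side"); marks(["flask_center","flask_mouth"],["side"])
E
```

```text
0.3985318983187157 59.86929651349783 [ 0.20486023  0.39724129 -0.9558954 ]
at [0.5257 0.0264 0.1474] yaw 61.0 t 22.15 -> shift [-116.    92.5 -102.5] turn [ 0.2 -0.1 -0. ]
side flask_center [0.5222 0.0264 0.1317] 0.92
side flask_mouth [0.5238 0.0255 0.1849] 0.91
```

```bash
python3 - <<'E'
from h import *
for c in("scene","side"):
    im=get_image(c); P=cloud(im)
    k=(np.hypot(P[:,0]-.592,P[:,1]+.244)<.045)&(P[:,2]>.127)&(P[:,2]<.14)
    Q=P[k]; print(c,k.sum(),"zmax",np.percentile(Q[:,2],95).round(4),"mid",((Q.min(0)+Q.max(0))/2).round(4),np.ptp(Q,0).round(4),"mean",Q.mean(0).round(4))
    # stopper top for a cross-check against the TCP
    k=(np.hypot(P[:,0]-.524,P[:,1]-.026)<.02)&(abs(P[:,2]-.207)<.003); print(k.sum(),P[k].mean(0).round(4) if k.any() else "")
    for m in outline_of("cup_rim",c)[:1]:
        rg=m["region"]; ys,xs=np.nonzero(rg); print("outline",xs.min(),xs.max(),ys.min(),ys.max(),round(m["confidence"],2))
        cs,_=cv2.findContours(rg.astype(np.uint8),0,1); print(cv2.fitEllipse(max(cs,key=len)))
print(get_state()["tcp_pos"])
E
```

```text
scene 215 zmax 0.1353 mid [ 0.597  -0.2474  0.1329] [0.0735 0.0761 0.0116] mean [ 0.5972 -0.2469  0.131 ]
1 [0.5101 0.0225 0.2086]
outline 251 275 239 262 0.86
((263.1282653808594, 250.67886352539062), (22.212221145629883, 25.0037899017334), 61.82418441772461)
side 464 zmax 0.1333 mid [ 0.5933 -0.2464  0.131 ] [0.0744 0.0737 0.0079] mean [ 0.593  -0.247   0.1307]
4 [0.5144 0.0279 0.2058]
outline 324 359 266 302 0.74
((341.2000732421875, 283.9144592285156), (34.27177429199219, 35.51316452026367), 140.69422912597656)
[0.52406993 0.02612017 0.14390323]
```

{"op": "move_arm", "data": {"series": [1,-5,4,-30,0,0,0,1,-20,16,-65,0,0,0,1,-40,32,-100,0,0,0,1,-60,48,-110,0,0,0,1,-80,64,-115,0,0,0,1,-95,76,-115,0,0,0,1,-108,86,-115,0,0,0,1,-115,92,-115,0,0,0,1,-115,92,-115,0,0,0,1,-115,92,-115,0,0,0]}}

```text
t: 23.33
tcp_pos: [0.5491, -0.1184, 0.2591]
orientation: [-2.706, -1.593, 0.001]
ft_force: [-0.5, -0.1, -1.7]
finger_gap: 0.4
grip_force: 60.4
```

```bash
python3 - <<'E'
from h import *
s=get_state(); print(s["joints"].round(2)); goto([.56,-.15,.27],-45)
E
```

```text
[ 0.38  0.4  -0.37  1.69  0.16  1.08 -0.54]
at [ 0.5491 -0.1184  0.2591] yaw 61.0 t 23.33 -> shift [-22.3  24.9 -10.9] turn [-1.00e-01  1.00e-01  1.06e+02]
```

{"op": "move_arm", "data": {"series": [1,0,0,-2,0,0,6,1,0,0,-5,0,0,12,1,0,0,-8,0,0,18,1,0,0,-10,0,0,24,1,0,0,-10,0,0,30,1,0,0,-10,0,0,36,1,0,0,-10,0,0,42,1,0,0,-10,0,0,48,1,0,0,-10,0,0,53,1,0,0,-10,0,0,53]}}

```text
t: 24.17
tcp_pos: [0.5493, -0.1168, 0.2696]
orientation: [-3.133, -0.217, 0.001]
ft_force: [-0.8, -0.2, -1.7]
finger_gap: 0.399
grip_force: 60.4
```

{"op": "move_arm", "data": {"series": [1,0,0,0,0,0,6,1,0,0,0,0,0,12,1,0,0,0,0,0,18,1,0,0,0,0,0,24,1,0,0,0,0,0,30,1,0,0,0,0,0,36,1,0,0,0,0,0,42,1,0,0,0,0,0,48,1,0,0,0,0,0,53,1,0,0,0,0,0,53]}}

```text
t: 25.0
tcp_pos: [0.5493, -0.1175, 0.2696]
orientation: [-2.902, 1.201, 0.001]
ft_force: [-0.8, -0.3, -1.9]
finger_gap: 0.398
grip_force: 60.4
```

```bash
python3 - <<'E'
from h import *
im=get_image("wrist"); s=get_state(); print(s["joints"].round(2),s["finger_gap"],np.round(im["position"],3))
r=R.from_rotvec(s["orientation"]); print(r.as_matrix().round(3)[2])
P=cloud(im); T=(P-s["tcp_pos"])@r.as_matrix()*1e3
k=(np.hypot(P[:,0]-.593,P[:,1]+.246)<.05)&(P[:,2]>.125)&(P[:,2]<.14); Q=P[k]
print(k.sum(),"z95",np.percentile(Q[:,2],95).round(4),"mid",((Q.min(0)+Q.max(0))/2).round(4),np.ptp(Q,0).round(4))
q=Q[Q[:,2]>np.percentile(Q[:,2],95)-.003]
from scipy.optimize import least_squares
f=least_squares(lambda c:np.hypot(q[:,0]-c[0],q[:,1]-c[1])-c[2],[.593,-.246,.032],loss="soft_l1",f_scale=.001); print("rim fit",f.x.round(4),len(q))
marks(["cup_rim","flask_center","flask_bulb","stopper_center"],["wrist"])
for m in outline_of("cup_rim","wrist")[:1]:
    ys,xs=np.nonzero(m["region"]); print(xs.min(),xs.max(),ys.min(),ys.max())
cv2.imwrite("pics/w11.png",im["image"])
# flask axis in tool frame: points of bulb
for z in range(-30,70,8):
    k=(abs(T[:,2]-z)<3)&(np.hypot(T[:,0],T[:,1])<40)
    if k.sum()>5: print(z,k.sum(),T[k].min(0).round(1),T[k].max(0).round(1))
goto([.593,-.246,.215],-45)
E
```

```text
[ 0.08  0.37  0.06  1.69 -0.03  1.08 -2.2 ] 0.40131589134280626 [ 0.602 -0.169  0.413]
[-0.001 -0.    -1.   ]
3636 z95 0.1336 mid [ 0.5937 -0.2447  0.13  ] [0.0749 0.075  0.0099]
rim fit [ 0.5933 -0.2441  0.0317] 2518
wrist cup_rim [ 0.5912 -0.2512  0.1296] 0.58
wrist flask_center [ 0.5467 -0.1136  0.2521] 0.95
wrist flask_bulb [ 0.5475 -0.1162  0.2331] 0.9
wrist stopper_center [ 0.5487 -0.1166  0.3043] 0.67
345 440 0 90
-30 901 [  2.3 -31.3 -33. ] [ 16.  30. -27.]
-22 958 [ -0.2 -31.4 -25. ] [ 15.5  29.8 -19. ]
-14 802 [ -0.7 -31.1 -17. ] [ 15.5  29.8 -11. ]
-6 519 [ -0.4 -29.6  -9. ] [15.3 27.9 -3. ]
2 289 [  1.7 -17.7  -1. ] [15.4 16.4  4.9]
10 978 [ -5.9 -21.3   7. ] [19.8 18.8 13. ]
18 1395 [ -0.2 -28.4  15. ] [26.5 25.9 21. ]
26 882 [ -6. -32.  23.] [29.2 29.4 29. ]
34 360 [  3.3 -32.5  31. ] [30.  29.8 37. ]
42 46 [ 18.2 -20.2  39.1] [29.6 22.9 44. ]
at [ 0.5493 -0.1188  0.2698] yaw -44.9 t 25.3 -> shift [120.7  59.3  54.7] turn [-0.   0.   0.1]
```

{"op": "move_arm", "data": {"series": [1,15,7,0,0,0,0,1,40,19,0,0,0,0,1,65,31,0,0,0,0,1,90,43,0,0,0,0,1,110,53,5,0,0,0,1,122,58.8,20,0,0,0,1,122,58.8,40,0,0,0,1,122,58.8,55,0,0,0,1,122,58.8,55,0,0,0,1,122,58.8,55,0,0,0]}}

```text
t: 26.13
tcp_pos: [0.5934, -0.246, 0.2136]
orientation: [-2.903, 1.201, 0.004]
ft_force: [0.2, 0.4, -1.5]
finger_gap: 0.4
grip_force: 60.3
```

```bash
python3 - <<'E'
from h import *
from scipy.optimize import least_squares
im=get_image("wrist");im=get_image("wrist"); s=get_state(); r=R.from_rotvec(s["orientation"])
P=cloud(im); T=(P-s["tcp_pos"])@r.as_matrix()*1e3
k=(np.hypot(P[:,0]-.593,P[:,1]+.246)<.05)&(abs(P[:,2]-.131)<.005); Q=T[k]
print("rim",k.sum(),"z95",np.percentile(P[k,2],95).round(4),Q.min(0).round(1),Q.max(0).round(1))
for z in (10,18,26,30,34):
    k=(abs(T[:,2]-z)<2)&(np.hypot(T[:,0],T[:,1])<36)
    if k.sum()>5: print(z,k.sum(),T[k].min(0).round(1),T[k].max(0).round(1))
k=(T[:,2]>22)&(T[:,2]<50)&(np.hypot(T[:,0],T[:,1])<36); B=T[k]
f=least_squares(lambda c:np.linalg.norm(B-c,axis=1)-32,[0,0,37],loss="soft_l1",f_scale=1); print("bulb",f.x.round(1),len(B))
cut=P[:,2]>.1295; q=T[cut&(np.hypot(P[:,0]-.593,P[:,1]+.246)<.05)&(P[:,2]<.137)]
f=least_squares(lambda c:np.hypot(q[:,0]-c[0],q[:,1]-c[1])-c[2],[0,0,32],loss="soft_l1",f_scale=1); print("cup fit",f.x.round(1),len(q))
f=least_squares(lambda c:np.hypot(q[:,0]-c[0],q[:,1]-c[1])-32,[0,0],loss="soft_l1",f_scale=1); print("cup fit R32",f.x.round(1))
print(s["tcp_pos"])
cv2.imwrite("pics/w12.png",im["image"])
E
```

```text
rim 1998 z95 0.1334 [ -6.5 -37.9  80.6] [36.  36.5 89.5]
10 468 [ -5.5 -19.3   8. ] [18.  17.9 12. ]
18 964 [  0.  -27.3  16. ] [25.  25.4 20. ]
26 630 [ -6.1 -31.1  24. ] [28.  29.5 28. ]
30 439 [ -5.6 -31.8  28. ] [29.1 30.  32. ]
34 274 [ -4.9 -32.2  32. ] [29.7 30.1 36. ]
bulb [-2.5 -1.  38.1] 1865
cup fit [-3.6 -0.6 34.4] 1770
cup fit R32 [-0.6 -0.5]
[ 0.59444174 -0.24650098  0.21549016]
```

Bulb and cup centres agree within about 0.5 mm, so I lower it.

{"op": "move_arm", "data": {"series": [1,0.3,0.3,10,0,0,0,1,0.3,0.3,20,0,0,0,1,0.3,0.3,27,0,0,0,1,0.3,0.3,30,0,0,0,1,0.3,0.3,31,0,0,0,1,0.3,0.3,32,0,0,0,1,0.3,0.3,33,0,0,0,1,0.3,0.3,34,0,0,0,1,0.3,0.3,35,0,0,0,1,0.3,0.3,35,0,0,0]}}

```text
t: 27.07
tcp_pos: [0.594, -0.2473, 0.18]
orientation: [-2.902, 1.202, -0.0]
ft_force: [-1.9, 0.8, 4.7]
finger_gap: 0.398
grip_force: 60.9
```

{"op": "move_arm", "data": {"series": [1,0,0,0.7,0,0,0,1,0,0,1.4,0,0,0,1,0,0,2.1,0,0,0,1,0,0,2.8,0,0,0,1,0,0,3.4,0,0,0,1,0,0,4,0,0,0,1,0,0,4,0,0,0,1,0,0,4,0,0,0,1,0,0,4,0,0,0,1,0,0,4,0,0,0]}}

```text
t: 27.9
tcp_pos: [0.5941, -0.2474, 0.1763]
orientation: [-2.902, 1.203, -0.001]
ft_force: [-3.1, 1.7, 6.9]
finger_gap: 0.395
grip_force: 61.1
```

{"op": "move_arm", "data": {"series": [1,0,0,0.5,0,0,0,1,0,0,1,0,0,0,1,0,0,1.5,0,0,0,1,0,0,2,0,0,0,1,0,0,2.5,0,0,0,1,0,0,3,0,0,0,1,0,0,3,0,0,0,1,0,0,3,0,0,0,1,0,0,3,0,0,0,1,0,0,3,0,0,0]}}

```text
t: 28.73
tcp_pos: [0.5945, -0.2476, 0.1749]
orientation: [-2.902, 1.203, -0.004]
ft_force: [-5.4, 2.1, 19.1]
finger_gap: 0.393
grip_force: 62.2
```

```bash
python3 - <<'E'
from h import *
s=get_state(); r=R.from_rotvec(s["orientation"]); print(r.as_matrix()[2].round(4))
for c in("wrist","side"):
    im=get_image(c); P=cloud(im); k=(np.hypot(P[:,0]-.5935,P[:,1]+.245)<.042)&(np.hypot(P[:,0]-.5935,P[:,1]+.245)>.03)&(abs(P[:,2]-.128)<.01)
    print(c,k.sum(),np.percentile(P[k,2],[50,80,95]).round(4))
s=get_state(); print(s["ft_force"],s["tcp_pos"])
E
```

```text
[ 0.0022 -0.001  -1.    ]
wrist 2148 [0.1239 0.1249 0.132 ]
side 259 [0.1231 0.1252 0.1365]
[-6.0968973   3.16445765 18.72085454] [ 0.5944474  -0.24761589  0.17489966]
```

```bash
python3 - <<'E'
from h import *
from scipy.optimize import least_squares
im=get_image("wrist"); s=get_state(); r=R.from_rotvec(s["orientation"])
P=cloud(im); T=(P-s["tcp_pos"])@r.as_matrix()*1e3
k=(T[:,2]>22)&(T[:,2]<50)&(np.hypot(T[:,0],T[:,1])<36); B=T[k]
f=least_squares(lambda c:np.linalg.norm(B-c,axis=1)-32,[0,0,37],loss="soft_l1",f_scale=1); print("bulb",f.x.round(1))
k=(np.hypot(T[:,0],T[:,1])<14)&(abs(T[:,2]+60)<4)
print("stopper top",((T[k].min(0)+T[k].max(0))/2).round(1),np.ptp(T[k],0).round(1),T[k].mean(0).round(1))
print(s["t"],s["ft_force"],s["grip_force"])
print(hand_in())
E
```

```text
bulb [-2.1 -1.  39.1]
stopper top [  3.1  -0.6 -58.8] [14.4 19.5  5.7] [  3.5  -0.6 -59.2]
28.8833 [-5.21329648  2.57666744 18.83403514] 62.2100089257583
the job is handed in; nothing more can be done
None
```

Job handed in at about 29 s: both balls are in the flask, the stopper is seated on the rim, and the flask is held by the neck in the mixer cup, which measures about 8 mm down with roughly 19 N on the wrist. The final tilt check was inconclusive, and I have not seen the verdict.

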